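# Tip the cartridge into the inspection track and take its picture

### The job

Without gripping or lifting anything, push the tall cartridge standing in the inspection stage's track so that it tips over towards the microscope and lies in the track, then push it along the track until its threaded nose is against the stop under the lens. Then press the capture button fully down and let it come back up; do not press it before the cartridge is in place. Keep off the microscope and leave the other things on the bench where they are.

Things in the scene. Friction and masses are not known exactly. Their poses are not given: they have to be found in the camera images.
- stage: White fixed plate 440 x 170 x 12 mm. x axis: along the track towards the microscope; z up; origin on the bench under the track's centre line. The track's floor is the plate's top, 12 mm above the bench, between two rails (inner faces y = +-19 mm, 14 mm tall, 8 mm thick, x = -170 to +115 mm).
- scope: Digital microscope on the stage's +x end, not to be touched; origin and axes as the stage's. Lens barrel 38 mm across, on the track's centre line at x = +103 mm, its lowest point 137 mm above the bench; column, arm and screen lie further to +x (screen from x = +150 mm, 215 to 310 mm above the bench).
- stop_face (a point): Centre of the near face of the stop, an upright plate 56 mm wide and 32 mm tall that ends the track at stage x = +115 mm; this point is 28 mm above the bench; axes as the stage's
- cart_mid (a point): Centre of the tall cartridge, 100 mm in all: square aluminium body 32 x 32 x 76 mm and a round threaded steel nose 22 mm across, 24 mm long; 0.17 to 0.34 kg. It starts standing nose up in the track near its open end, sides parallel to the rails. z axis from foot to nose (this point is 50 mm from either end); x, y normal to the body's sides.
- cart_nose (a point): The tip of the cartridge's nose, 50 mm from its centre along its z axis
- cart: The same tall cartridge; origin at the centre of its foot. Pushed high on its square body along the track it tips about its lower edge; past about 20 degrees it falls over by itself. Lying, it slides along the track (about 1 to 4 N).
- capture (a joint): Travel of the capture button in m: 0 up, 0.006 fully down; it springs back; fully down takes about 4 N
- capture_top (a point): Centre of the top of the capture button, a round grey button 24 mm across in a low black housing on the stage plate, beside the track at stage x = -55, y = +66 mm. It is pressed straight down
- short_a: short spare cartridge (32 mm square body 36 mm tall with a 22 mm threaded nose, 52 mm in all), standing on the bench; a bystander. Origin at the centre of its underside
- short_b: second short spare cartridge, same as short_a; a bystander
- ring_gauge: steel ring, 56 mm across, 14 mm tall, lying on the bench beside the stage; a bystander. Origin under its centre
- vial: small amber jar, 32 mm across, 58 mm tall; a bystander. Origin under its centre
- dish: white dish, 90 mm across, 16 mm tall; a bystander. Origin under its centre
- driver: small screwdriver, 150 mm long, lying on the bench; a bystander
- tweezers: steel tweezers, 125 mm long, lying on the bench; a bystander
Things that resemble listed ones, but are neither listed nor needed, are in the scene too. What is shaped like the cart but orange or pink is not meant.

How it is judged:
By the outcome, as a careful person would: the job done as asked, in the order asked, and still so for the second after the job is handed in, with the robot touching nothing.
It also fails if it takes over 45 s, if anything falls off the work surface, if the arm or the gripper's body presses on something with over 40 N, if the wrist force passes 120 N, or if a joint passes its speed limit or range.

### The arm

A 6-joint arm with a two-finger parallel gripper is mounted at the origin on the work surface. World frame = base frame: x ahead of the robot, y to its left, z up, the work surface at z = 0. Lengths are in m, angles in rad, forces in N, time in s.
With the tool pointing down it reaches from about 0.35 to 0.875 m from the base axis. Payload 4.2 kg.
Tool frame: the origin (TCP) lies between the finger pads; the fingertips stand 25 mm ahead of it and the grasp point (between the pads) lies 6 mm ahead of it (finger_overhang is the distance from the TCP to the fingertips, in m); z points along the fingers, y is the direction in which the jaws open and shut (so a half turn about z gives the same grasp; the last joint's range is limited). The gripper opens to 85 mm and grips with 20 to 120 N. Pads are 22 mm wide; open, the fingers measure 114 mm over their backs; the gripper's body (76 mm by 85 mm) begins 54 mm behind the grasp point. The pads swing forward as they close: fully open they stand 13 mm farther back than shut.
Start: joints at [1.55, 0.385, 0.008, 0, -1.194, -0.259], TCP at [0.173, 0.601, 0.23] pointing down, gripper open.
Joint ranges: [-3.14, 3.14], [-1.21, 2.06], [-1.07, 1.41], [-3.16, 2.05], [-2.99, -0.16], [-3.1, 3.1]. Speed limits (rad/s): [2.79, 2.79, 3.14, 3.14, 3.14, 3.14].

### API

Orientations are given as a 3x3 rotation matrix whose columns are the frame's x, y, z axes.
In Python, from cell import * gives the robot as it stands.
- The arm moves only by the tool step_arm, never from a script. Its argument "plan" is a list of rows, each a list of 3 entries, a list of its own where there are three numbers: the turn, a rotation vector about the tool's x, y, z in rad, then the shift along the tool's x, y, z in mm, then the opening in per cent of the stroke, from 0 (shut) to 100 (fully open). In form: [[[wx, wy, wz], [dx, dy, dz], jaw], ...]. A call has 1 to 12 rows; each row is the pose to reach, as a shift and turn from the pose commanded when the call began, along the tool's axes at that moment; what a row does not reach only later rows make up. A row lasts 1/8 s, in which the tool goes at most 62.5 mm and 10.7 degrees, less where a joint would pass 70% of its speed; a pose out of reach is approached as far as the arm can. A call with a gripper value outside its range is refused whole. The fingers move at their own pace and stop on an object; "force" is the grip in N (left out, the last holds). Time passes only in rows, so rows that repeat a pose let the fingers close. It gives the time, the measured TCP pose, the force and the opening at its end, in the units of the state.
- get_state(): the state, without advancing time (a new reading comes with each control period).
- get_image(name): name is "side" or "top"; returns the picture (384x512x3 uint8, red, green, blue); there is no depth.
- camera_info(name): a dict with "fx", "fy", "cx", "cy" (pixels), "R" (3x3) and "t" (3): a world point X has camera coordinates R X + t. Camera axes: x right, y down, z forward; pixel columns grow to the right and rows downward; lengths in m; the calibration is good to about 2 mm. A picture is of the moment at which its call begins. camera_info takes no time and is no camera call.
- close_job(): hands the job in, once; it reports no verdict.
Trained networks look in the newest picture that a camera, given by its name, has taken for a name from the list of things; names that differ only in an ending like _2 or _b are one class to them, and where a whole thing is asked for, a point or a joint stands for the part that bears it (a point fixed in the world has none). Each returns a list of dicts, best first, with "p" (0 to 1); they miss things now and then, are a little off and sometimes report something else, mostly with a low value. They report only what shows in the picture. A call takes as long as a camera call. They do not tell look-alikes from the thing itself.
- cut_out(camera, target): "mask" (384x512 bool, what is visible of it) and "position" ([column, row] in pixels, amid what is visible of it).
The state is a dict: "time_s": time; "joint_positions": joint angles; "joint_vel": joint speeds; "tau": joint torques, N m; "tool_pos": TCP position; "eef_rot": TCP orientation; "force": force on the tool from outside, world axes, zero at the start; "ft_torque": the same for the moment, N m; "grip_width": finger opening in m.
Only numpy, scipy, OpenCV 4.12 (cv2) and the standard library are available. Lean on these libraries where they do the work, as an engineer would, in place of code of your own. Each camera call takes 0.05 s, during which the arm holds its last target.

## Working session

There is one attempt and no reset: what is moved stays moved. The work goes in short steps, Python scripts to look and compute and a tool call to move; the robot and the scene stay as the last step left them, time stands still between calls to the robot, and variables do not carry over. Pictures are saved under pics/ and viewed, and the job is handed in when it is done.

Besides the shell and the picture viewer there is one more tool, called after "Request:" as a command line: name --argument value ..., lists and objects as JSON in quotes. step_arm: Moves the arm, as the interface text tells. Its arguments: {"type":"object","properties":{"plan":{"type":"array"},"force":{"type":"number"}},"required":["plan"]}

```bash
mkdir -p pics; python3 - <<'E'
from cell import *
import cv2
for n in ["side","top"]:
    im=get_image(n); cv2.imwrite(f"pics/{n}0.png",cv2.resize(im[:,:,::-1],None,fx=1.5,fy=1.5,interpolation=cv2.INTER_CUBIC))
    c=camera_info(n); print(n,c)
    for t in ["stage","cart","capture","scope","short_a"]:
        for d in cut_out(n,t)[:4]: print(t,round(d["p"],2),d["position"],d["mask"].sum())
s=get_state(); print(s)
E
```

```text
side {'fx': 352.56641842278486, 'fy': 352.56641842278486, 'cx': 253.72140420052693, 'cy': 191.99091316418665, 'R': array([[-0.73794982, -0.67479179, -0.009279  ],
       [-0.47494455,  0.5290675 , -0.70321779],
       [ 0.47943481, -0.51453243, -0.71091395]]), 't': array([0.37989419, 0.35002624, 0.81603802])}
stage 0.66 [203.6, 230.5] 9399
cart 0.75 [263.6, 156.7] 243
cart 0.68 [285.7, 165.1] 306
cart 0.54 [251.6, 188.0] 354
capture 0.26 [175.4, 224.8] 3929
capture 0.23 [254.3, 188.3] 321
scope 0.85 [177.0, 226.4] 4033
short_a 0.71 [190.7, 358.4] 293
short_a 0.59 [225.1, 182.7] 135
short_a 0.51 [322.8, 137.0] 109
top {'fx': 373.93694232163216, 'fy': 373.93694232163216, 'cx': 262.5302248626698, 'cy': 191.2930445549507, 'R': array([[ 0.01611894, -0.99984182, -0.00751827],
       [-0.98379134, -0.01451624, -0.17872849],
       [ 0.17859108,  0.01027733, -0.98386971]]), 't': array([-0.02070203,  0.56662435,  0.98483834])}
stage 0.59 [222.6, 193.1] 9834
cart 0.8 [344.8, 189.1] 230
cart 0.73 [280.0, 150.2] 161
cart 0.7 [285.3, 186.1] 169
cart 0.62 [340.5, 155.5] 255
capture 0.43 [265.1, 21
[... 190 characters left out ...]
e-03, -1.86320062e-05,
       -1.19399630e+00, -2.58635708e-01]), 'joint_vel': array([-0.00110004, -0.0019427 , -0.00208161, -0.00146611, -0.00069559,
        0.0006394 ]), 'tau': array([ 4.84311331e-04, -3.91833758e+01,  1.88530236e+01,  4.18883443e+00,
       -4.18784739e-04, -3.85720522e-08]), 'tool_pos': array([0.17256887, 0.60068399, 0.22961808]), 'eef_rot': array([[ 9.61098141e-01, -2.76207101e-01, -1.69518244e-05],
       [-2.76207101e-01, -9.61098141e-01,  1.77771090e-05],
       [-2.12025307e-05, -1.24033322e-05, -1.00000000e+00]]), 'force': array([-0.70041625,  0.7265994 ,  0.23480067]), 'ft_torque': array([-0.00833228,  0.00231777, -0.06706695]), 'grip_width': 0.08554500188778644}
```

View pics/side0.png

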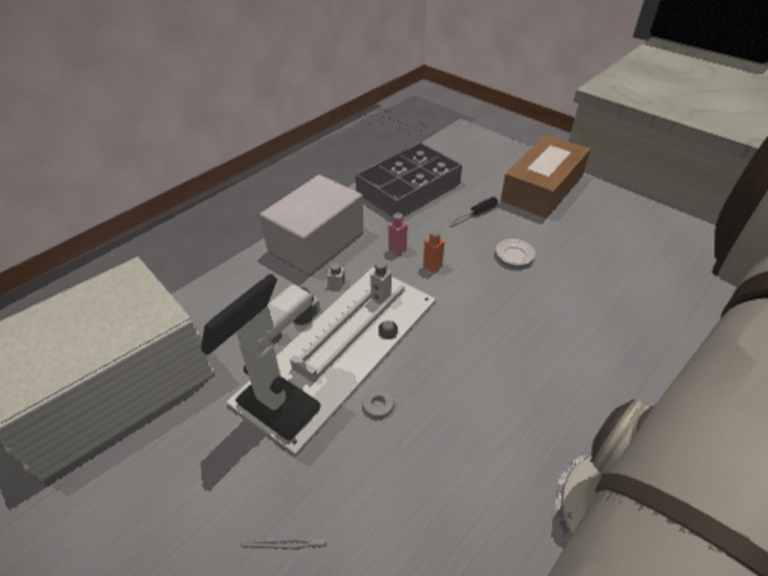

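View pics/top0.png

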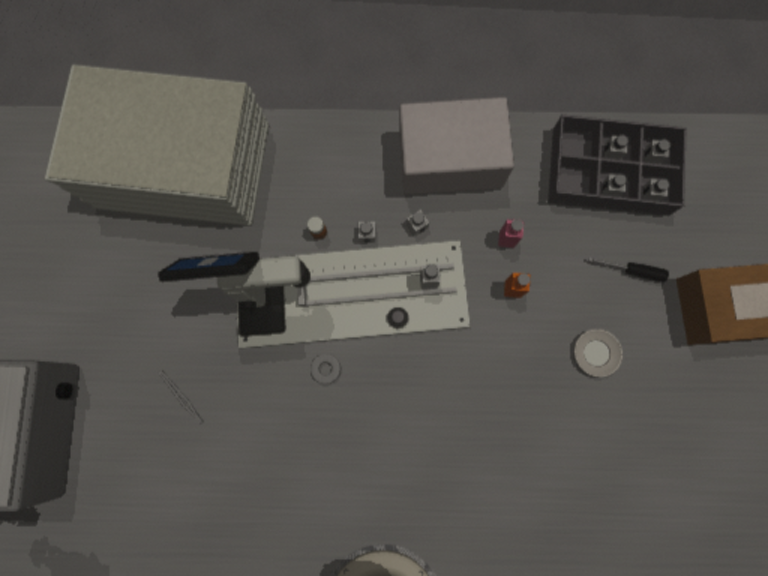

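Top view: the stage spans roughly (300..470, 242..347) in the 1.5x picture, with +x towards the left (world +y). The cartridge is at (430,272), the button at (398,317) and the scope at (270,290). I'll zoom in next.

```bash
python3 - <<'E'
from cell import *
import cv2
im=get_image("top")[150:240,150:330]; cv2.imwrite("pics/topz.png",cv2.resize(im[:,:,::-1],None,fx=4.4,fy=4.4,interpolation=cv2.INTER_CUBIC))
im=get_image("side")[165:305,145:300]; cv2.imwrite("pics/sidez.png",cv2.resize(im[:,:,::-1],None,fx=4,fy=4,interpolation=cv2.INTER_CUBIC))
E
```

```text
(no output)
```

View pics/topz.png

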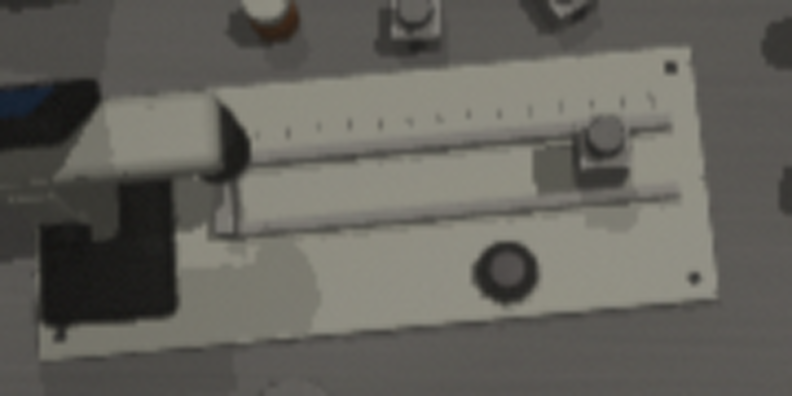

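View pics/sidez.png

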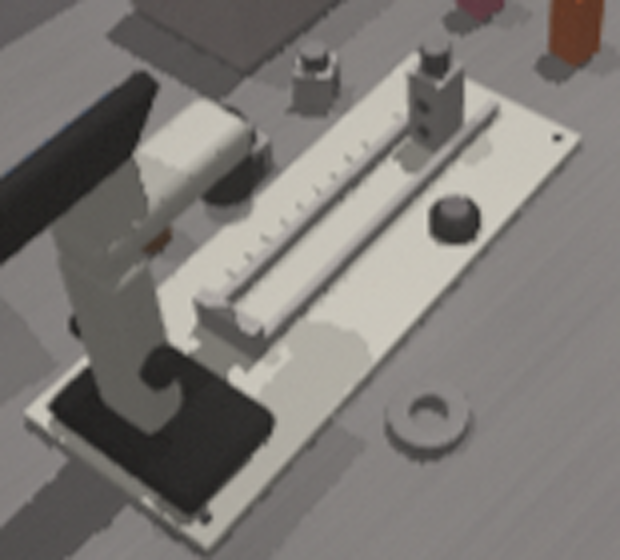

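```bash
cat > h.py <<'E'
import numpy as np, cv2
from cell import *
from scipy.optimize import least_squares
C={n:camera_info(n) for n in("top","side")}
def proj(n,X):
    c=C[n]; p=c["R"]@np.asarray(X,float)+c["t"]; return np.array([c["fx"]*p[0]/p[2]+c["cx"],c["fy"]*p[1]/p[2]+c["cy"]])
def ray(n,uv,z):
    c=C[n]; d=c["R"].T@np.array([(uv[0]-c["cx"])/c["fx"],(uv[1]-c["cy"])/c["fy"],1]); o=-c["R"].T@c["t"]
    return o+d*(z-o[2])/d[2]
def tz(u,v): return (u/4.4+150-.4,v/4.4+150-.4)
def sz(u,v): return (u/4+145-.4,v/4+165-.4)
E
python3 - <<'E'
from h import *
obs=[("top",tz(690,46),(-.22,-.085,.012)),("top",tz(717,298),(-.22,.085,.012)),("top",tz(40,358),(.22,.085,.012)),
("side",sz(582,138),(-.22,.085,.012)),("side",sz(27,415),(.22,-.085,.012)),("side",sz(207,552),(.22,.085,.006)),("side",sz(415,52),(-.22,-.085,.012))]
def T(q,P): 
    c,s=np.cos(q[2]),np.sin(q[2]); return np.array([q[0]+c*P[0]-s*P[1],q[1]+s*P[0]+c*P[1],P[2]])
for use in (obs,obs[:3],obs[3:]):
    f=lambda q:np.concatenate([proj(n,T(q,P))-uv for n,uv,P in use])
    r=least_squares(f,[.55,.1,1.57],loss='soft_l1'); q=r.x; print(q.round(4),f(q).reshape(-1,2).round(1).tolist())
    for nm,P in dict(railm=(-.17,-.023,.026),railp=(-.17,.023,.026),btn=(-.055,.066,.03),stoptopL=(.115,-.028,.044),stoptopR=(.115,.028,.044)).items():
        t=proj("top",T(q,P)); s=proj("side",T(q,P)); print(nm,((t-149.6)*4.4).round(),((s-[144.6,164.6])*4).round())
# cart nose top 
    for n,uv in (("top",tz(606,134)),("side",sz(436,50))):
        w=ray(n,uv,.112); c,s=np.cos(q[2]),np.sin(q[2]); d=w[:2]-q[:2]; print("nose",w.round(4),(c*d[0]+s*d[1]).round(4),(-s*d[0]+c*d[1]).round(4))
E
```

```text
[0.561  0.0709 1.6765] [[0.3, -0.1], [0.8, 0.5], [-0.2, 0.8], [0.2, -0.5], [-1.7, -0.8], [-0.0, 0.6], [-0.5, -0.2]]
railm [627. 139.] [437. 104.]
railp [635. 209.] [483. 128.]
btn [462. 291.] [441. 241.]
stoptopL [183. 166.] [183. 321.]
stoptopR [187. 253.] [245. 362.]
nose [ 0.5866 -0.077   0.112 ] -0.1498 -0.0099
nose [ 0.5819 -0.0744  0.112 ] -0.1467 -0.0055
[0.5625 0.0717 1.6733] [[0.1, -0.4], [0.4, 0.2], [-0.6, 0.1]]
railm [626. 138.] [435. 104.]
railp [634. 208.] [482. 128.]
btn [461. 289.] [439. 241.]
stoptopL [182. 163.] [181. 320.]
stoptopR [186. 250.] [242. 361.]
nose [ 0.5866 -0.077   0.112 ] -0.1504 -0.0088
nose [ 0.5819 -0.0744  0.112 ] -0.1474 -0.0044
[0.5598 0.0703 1.677 ] [[0.6, -0.4], [-1.2, -0.7], [0.5, 0.8], [-0.2, -0.1]]
railm [628. 141.] [438. 104.]
railp [636. 211.] [485. 128.]
btn [463. 293.] [443. 241.]
stoptopL [183. 168.] [185. 322.]
stoptopR [188. 255.] [247. 362.]
nose [ 0.5866 -0.077   0.112 ] -0.1493 -0.0111
nose [ 0.5819 -0.0744  0.112 ] -0.1463 -0.0067
```

```bash
cat >> h.py <<'E'
obs=[("top",tz(690,46),(-.22,-.085,.012),1),("top",tz(717,298),(-.22,.085,.012),1),("top",tz(40,358),(.22,.085,.012),1),
("side",sz(582,138),(-.22,.085,.012),1),("side",sz(27,415),(.22,-.085,.012),1),("side",sz(207,552),(.22,.085,.006),1),("side",sz(415,52),(-.22,-.085,.012),1),
("top",tz(671,125),(-.17,-.023,.026),0),("top",tz(681,193),(-.17,.023,.026),0),("side",sz(495,105),(-.17,.023,.026),0),("top",tz(239,236),(.115,.028,.044),0),
("top",tz(506,268),(-.055,.066,None),0),("side",sz(456,208),(-.055,.066,None),0)]
def T(q,P,pl=0):
    P=[P[0]+pl*q[3],P[1]+pl*q[4],q[5] if P[2] is None else P[2]]
    c,s=np.cos(q[2]),np.sin(q[2]); return np.array([q[0]+c*P[0]-s*P[1],q[1]+s*P[0]+c*P[1],P[2]])
f=lambda q:np.concatenate([proj(n,T(q,P,pl))-uv for n,uv,P,pl in obs])
r=least_squares(f,[.55,.1,1.57,.02,0,.03],loss='soft_l1',x_scale=[.1,.1,.1,.1,.1,.1]); q=r.x
def inv(w):
    c,s=np.cos(q[2]),np.sin(q[2]); d=np.asarray(w)[:2]-q[:2]; return np.array([c*d[0]+s*d[1],-s*d[0]+c*d[1]])
E
python3 - <<'E'
from h import *
print(q.round(4)); print(f(q).reshape(-1,2).round(1).tolist())
for n,uv in (("top",tz(606,134)),("side",sz(436,48))):
    w=ray(n,uv,.112); print("nose",w.round(4),inv(w).round(4))
for n,uv in (("top",tz(606,134)),("side",sz(436,48))): print(uv)
def g(X): return np.concatenate([proj("top",X)-tz(606,134),proj("side",X)-sz(436,48)])
r=least_squares(g,[.58,-.08,.11]); print(r.x,g(r.x),inv(r.x))
print("btn",T(q,(-.055,.066,None)),"stop",T(q,(.115,0,.028)))
E
```

```text
[0.5723 0.0421 1.6761 0.0298 0.0082 0.0336]
[[0.3, -0.1], [0.8, 0.5], [-0.2, 0.8], [0.2, -0.4], [-1.7, -0.9], [-0.1, 0.6], [-0.5, -0.2], [0.2, -0.5], [-0.3, -0.1], [0.4, -0.8], [-1.2, -0.1], [0.4, 1.1], [0.0, -0.2]]
nose [ 0.5866 -0.077   0.112 ] [-0.12   -0.0017]
nose [ 0.5834 -0.0761  0.112 ] [-0.1187  0.0014]
(287.32727272727277, 180.05454545454543)
(253.6, 176.6)
[ 0.58648317 -0.07765565  0.10928146] [ 0.19142782  0.27979383 -0.38227462 -0.06781791] [-0.12061918 -0.00150922]
btn [ 0.51245291 -0.01949302  0.03362787] stop [0.56022535 0.15650071 0.028     ]
```

```bash
cat >> h.py <<'E'
def plan(ws,yaw=None):
    s=get_state(); R=s["eef_rot"]; p=s["tool_pos"]
    for w in ws: print("shift mm",(R.T@(np.array(w)-p)*1000).round(1), "r",np.hypot(w[0],w[1]).round(3))
    a=np.arctan2(R[1,1],R[0,1]); t=q[2]+np.pi/2; d=(t-a+np.pi)%(2*np.pi)-np.pi; print("wz",-d)
def S(x,y,z): return T(q,(x,y,z))
def where():
    s=get_state(); p=s["tool_pos"]; print("t",s["time_s"],"stage xy",inv(p).round(4),"z",p[2].round(4),"F",s["force"].round(2),"grip",s["grip_width"])
E
python3 - <<'E'
from h import *
a=S(-.18,0,.23); print(a)
plan([(.42,-.05,.23),a,S(-.18,0,.097)])
E
```

```text
[ 0.59122156 -0.13686635  0.23      ]
shift mm [ 4.175e+02  5.570e+02 -4.000e-01] r 0.423
shift mm [ 6.061e+02  5.932e+02 -4.000e-01] r 0.607
shift mm [606.1 593.3 132.6] r 0.607
wz 1.1857268033623054
```

Request:
step_arm --plan '[[[0,0,0.17],[35,46,0],0],[[0,0,0.34],[70,93,0],0],[[0,0,0.51],[105,139,0],0],[[0,0,0.68],[140,186,0],0],[[0,0,0.85],[174,232,0],0],[[0,0,1.02],[209,279,0],0],[[0,0,1.186],[244,325,0],0],[[0,0,1.186],[279,371,0],0],[[0,0,1.186],[314,418,0],0],[[0,0,1.186],[348,464,0],0],[[0,0,1.186],[383,511,0],0],[[0,0,1.186],[418,557,0],0]]'

```text
time_s: 2.2
tool_pos: [0.421, -0.052, 0.2302]
eef_rot: [[0.105, -0.994, 0.002], [-0.994, -0.105, 0.0], [-0.0, -0.002, -1.0]]
force: [0.7, 0.8, 0.6]
grip_width: 0.0002
```

```bash
python3 - <<'E'
from h import *
where(); plan([S(-.18,0,.23),S(-.18,0,.097)])
E
```

```text
t 2.2 stage xy [-0.0777  0.1603] z 0.2302 F [0.68 0.84 0.59] grip 0.00024388027937734984
shift mm [ 102.2 -160.3    0.5] r 0.607
shift mm [ 102.3 -160.1  133.5] r 0.607
wz -0.00013918474009066983
```

Request:
step_arm --plan '[[[0,0,0],[26,-40,0],0],[[0,0,0],[52,-80,0],0],[[0,0,0],[77,-120,0],0],[[0,0,0],[102,-160,0],0],[[0,0,0],[102,-160,45],0],[[0,0,0],[102,-160,90],0],[[0,0,0],[102,-160,133],0],[[0,0,0],[102,-160,133],0]]'

```text
time_s: 3.2
tool_pos: [0.5877, -0.1347, 0.0933]
eef_rot: [[0.104, -0.995, -0.008], [-0.995, -0.104, 0.0], [-0.001, 0.008, -1.0]]
force: [1.1, 0.1, 0.4]
grip_width: 0.0006
```

```bash
python3 - <<'E'
from h import *
where()
im=get_image("top")[150:240,200:330]; a=cv2.resize(im[:,:,::-1],None,fx=4,fy=4,interpolation=cv2.INTER_CUBIC)
im=get_image("side")[130:270,180:310]; b=cv2.resize(im[:,:,::-1],None,fx=4,fy=4,interpolation=cv2.INTER_CUBIC)
cv2.imwrite("pics/t2.png",a);cv2.imwrite("pics/s2.png",b)
where()
E
```

```text
t 3.2 stage xy [-0.1775  0.0032] z 0.0933 F [1.14 0.06 0.43] grip 0.000566849444170824
t 3.3 stage xy [-0.1781 -0.0003] z 0.0979 F [ 0.15 -0.24  0.23] grip 0.00013964097768035747
```

View pics/t2.png

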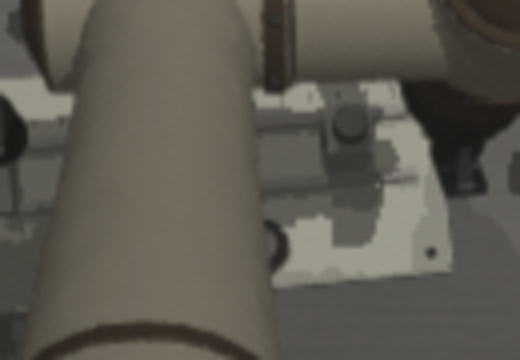

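View pics/s2.png

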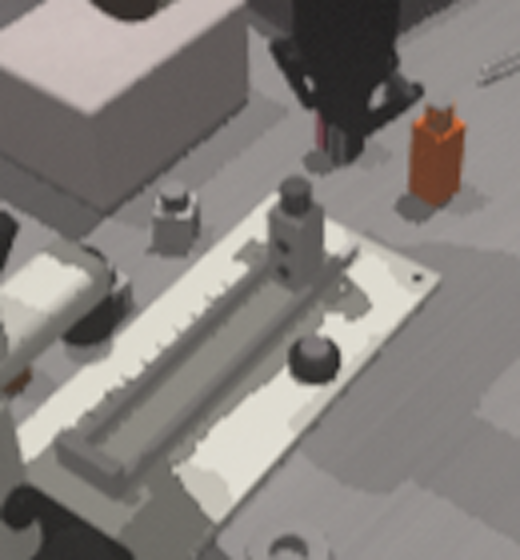

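```bash
python3 - <<'E'
from h import *
t=proj("side",S(-.178,0,.072)); print((t-[180,130])*4)
for n in C: print(n,-C[n]["R"].T@C[n]["t"])
a=cv2.imread("pics/t2.png")
im=np.hstack([get_image("top")[:,:,::-1],get_image("side")[:,:,::-1]]); cv2.imwrite("pics/full3.png",cv2.resize(im,(800,300),interpolation=cv2.INTER_AREA))
import cell; print([x for x in dir(cell) if x[0]!="_"]); print(get_state()["joint_positions"].round(3))
E
```

```text
[337.91971843 181.51076502]
top [ 0.38189048 -0.022595    1.07006888]
side [0.05534887 0.49104    0.82980253]
['Unreachable', 'camera_info', 'close_job', 'cut_out', 'finger_overhang', 'get_image', 'get_state']
[ 0.043  0.471 -0.209  0.001 -0.885  0.062]
```

View pics/full3.png

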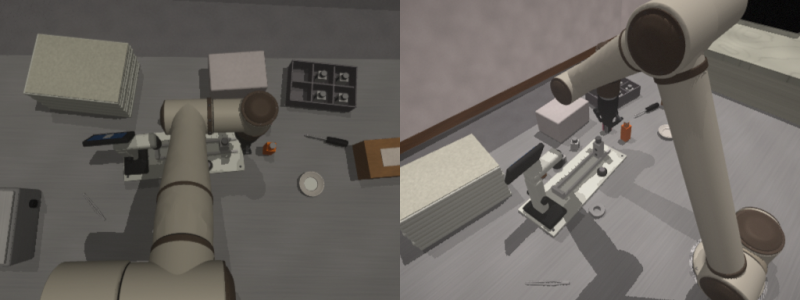

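```bash
python3 - <<'E'
from h import *
def tri(a,b):
    g=lambda X:np.concatenate([proj("top",X)-a,proj("side",X)-b])
    r=least_squares(g,[.58,0,.4]); print(r.x.round(3),inv(r.x).round(3),g(r.x).round(1))
k=1.28
tri((168*k,112*k),((563-400)*k,90*k))
tri((260*k,110*k),((608-400)*k,78*k))
s=get_state();print(s["tool_pos"])
for n in("top","side"):
    im=get_image(n)[:,:,::-1]; cv2.imwrite(f"pics/{n}4.png",cv2.resize(im[60:280,120:420] if n=="top" else im[0:260,100:400],None,fx=2.2,fy=2.2))
E
```

```text
[0.59  0.071 0.397] [ 0.027 -0.02 ] [ 1.8  2.3 -3.3 -0.8]
[ 0.624 -0.163  0.318] [-0.209 -0.03 ] [ 1.3  1.9 -3.  -0.5]
[ 0.5920517  -0.13481183  0.09916944]
```

View pics/top4.png

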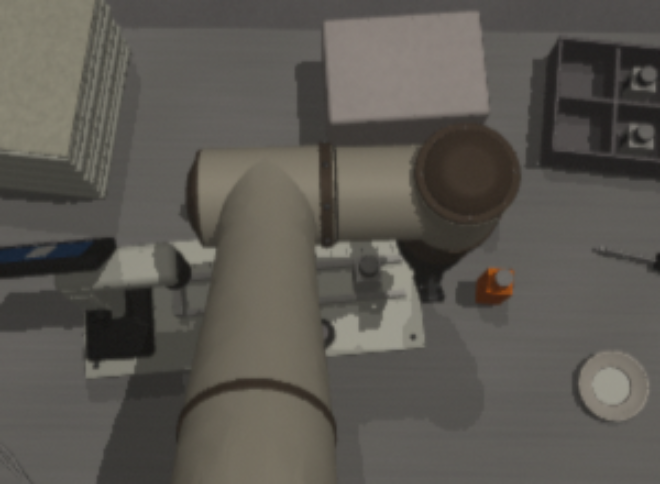

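View pics/side4.png

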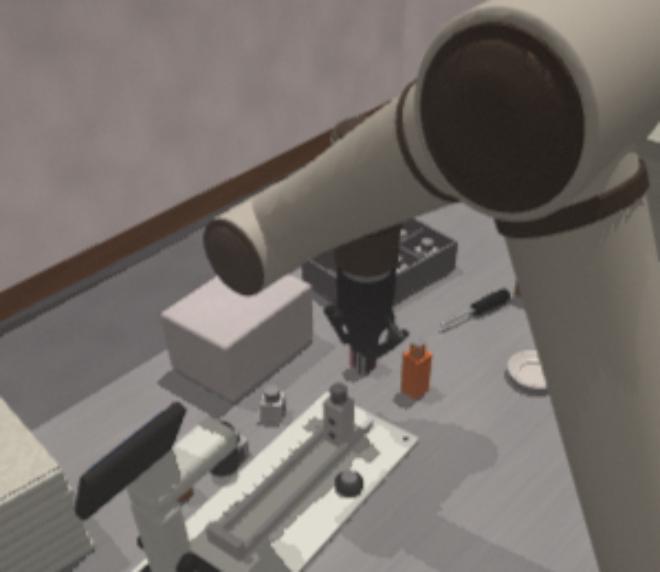

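Request:
step_arm --plan '[[[0,-0.15,0],[0,0,0],0],[[0,-0.29,0],[0,0,0],0],[[0,-0.436,0],[0,0,2],0],[[0,-0.436,0],[0,0,2],0],[[0,-0.436,0],[0,0,2],0]]'

```text
time_s: 4.12
tool_pos: [0.5904, -0.1348, 0.0953]
eef_rot: [[0.096, -0.994, -0.043], [-0.902, -0.105, 0.418], [-0.421, -0.001, -0.907]]
force: [-0.2, -0.5, 0.8]
grip_width: -0.0002
```

```bash
python3 - <<'E'
from h import *
where()
im=get_image("side")[:,:,::-1]; cv2.imwrite("pics/s5.png",cv2.resize(im[60:270,150:400],None,fx=2.8,fy=2.8,interpolation=cv2.INTER_CUBIC))
im=get_image("top")[:,:,::-1]; cv2.imwrite("pics/t5.png",cv2.resize(im[60:280,120:420],None,fx=2.2,fy=2.2))
plan([S(-.125,0,.096)]); print(get_state()["eef_rot"].round(3))
E
```

```text
t 4.125 stage xy [-0.1779  0.0006] z 0.0953 F [-0.18 -0.46  0.76] grip -0.0002207821200681308
shift mm [-47.3  -0.7  21.3] r 0.591
wz 0.0014937145254272366
[[ 0.097 -0.994 -0.044]
 [-0.902 -0.107  0.419]
 [-0.421 -0.001 -0.907]]
```

View pics/s5.png

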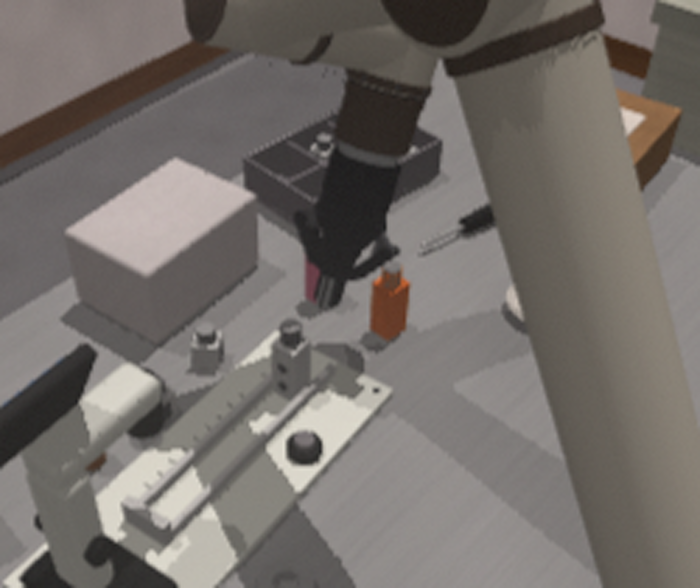

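View pics/t5.png

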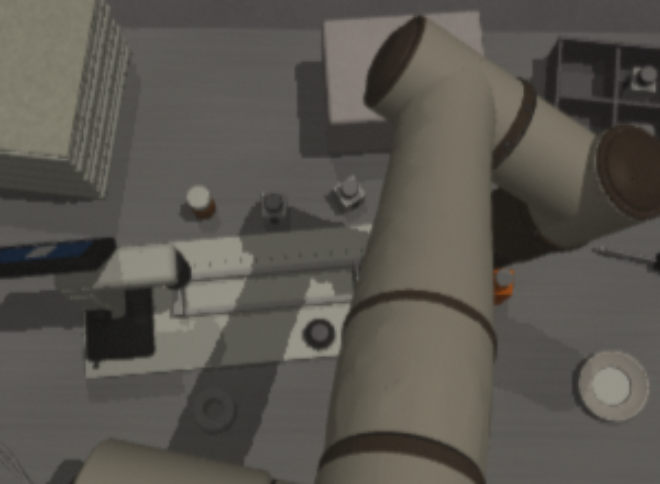

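Request:
step_arm --plan '[[[0,0,0],[-9,-0.5,4.2],0],[[0,0,0],[-14.5,-0.5,6.7],0],[[0,0,0],[-18,-0.5,8.4],0],[[0,0,0],[-21.8,-0.5,10.1],0],[[0,0,0],[-25.4,-0.5,11.8],0],[[0,0,0],[-29,-0.5,13.4],0]]'

```text
time_s: 4.97
tool_pos: [0.5874, -0.1028, 0.0947]
eef_rot: [[0.095, -0.995, -0.044], [-0.901, -0.105, 0.42], [-0.422, 0.0, -0.906]]
force: [-0.0, -0.0, 1.0]
grip_width: -0.0001
```

```bash
python3 - <<'E'
from h import *
where()
im=get_image("side")[:,:,::-1]; cv2.imwrite("pics/s6.png",cv2.resize(im[120:260,180:320],None,fx=4,fy=4,interpolation=cv2.INTER_CUBIC))
plan([S(-.120,0,.096)])
E
```

```text
t 4.975 stage xy [-0.1457  0.0002] z 0.0947 F [-0.01 -0.04  1.04] grip -0.00013805924457773198
shift mm [-23.4  -0.2   9.5] r 0.59
wz -9.8170946007059e-05
```

View pics/s6.png

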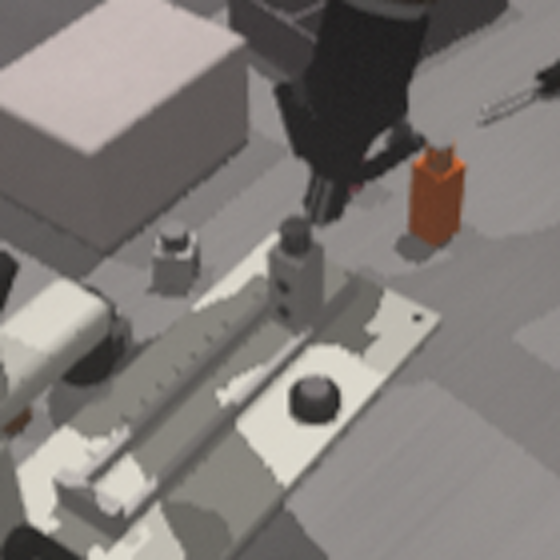

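```bash
python3 - <<'E'
from h import *
print(finger_overhang() if callable(finger_overhang) else finger_overhang)
c=lambda P:((proj("side",S(*P))-[180,130+(-10)])*4+2).round()
print("tip",c((-.1352,0,.072)),"lead",c((-.1252,0,.077)),"nose",c((-.120,0,.112)),"bodytop back corners",c((-.136,.016,.088)),c((-.136,-.016,.088)),c((-.104,.016,.088)),"foot",c((-.104,.016,.012)),c((-.104,-.016,.012)),c((-.136,.016,.012)))
E
```

```text
0.025
tip [308. 254.] lead [300. 256.] nose [296. 227.] bodytop back corners [326. 247.] [292. 230.] [301. 270.] foot [301. 339.] [269. 322.] [325. 315.]
```

```bash
python3 - <<'E'
import cv2
a=cv2.imread("pics/s2.png")[90:310,230:430]; b=cv2.imread("pics/s6.png")[150:350,240:440]
a=cv2.resize(a,(400,440)); b=cv2.resize(b,(400,400)); 
import numpy as np
c=np.zeros((440,800,3),np.uint8); c[:440,:400]=a; c[:400,400:]=b; cv2.imwrite("pics/cmp.png",cv2.convertScaleAbs(c,alpha=1.6))
E
```

```text
(no output)
```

View pics/cmp.png

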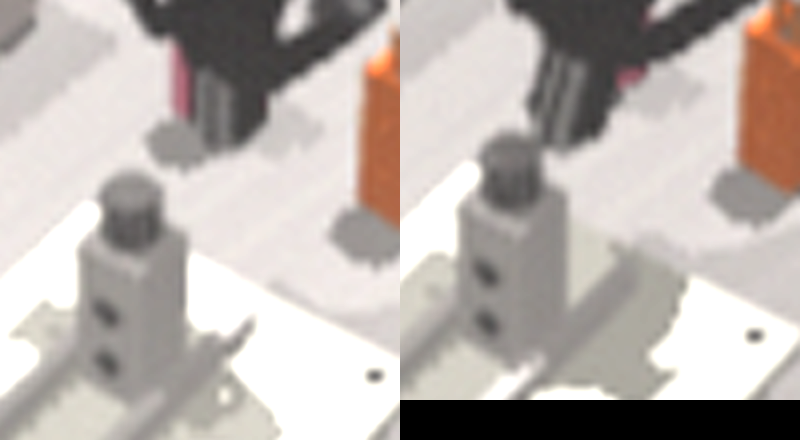

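```bash
python3 - <<'E'
from h import *
def hit(uv,y0=0):
    g=lambda X:proj("side",S(X[0],y0,X[1]))-uv
    return least_squares(g,[-.15,.08]).x.round(4)
for y0 in(-.01,0,.01):
    print(hit((341/4+180-.4,165/4+130-.4),y0),hit((317/4+180-.4,220/4+120-.4),y0))
print(hit((295/4+180-.4,225/4+120-.4)))
# cart front-lower corner y=.016: pic (525,365)
print("foot corner y.016",hit(((520-400)/2/4+60+180-.4,(362/2+150)/4+120-.4),.016))
E
```

```text
[-0.1942  0.0742] [-0.1613  0.0823]
[-0.1796  0.0901] [-0.1475  0.098 ]
[-0.1651  0.1059] [-0.1336  0.1137]
[-0.1193  0.1139]
foot corner y.016 [-0.1027  0.0221]
```

```bash
python3 - <<'E'
from h import *
print("orange",inv(ray("top",(346.5,188),.1)).round(3),"pink",inv(ray("top",(342,151),.1)).round(3))
plan([S(-.182,0,.0947),S(-.182,0,.060),S(-.182,0,.048)])
E
```

```text
orange [-0.274  0.031] pink [-0.275 -0.07 ]
shift mm [ 33.3  -0.2 -15.5] r 0.608
shift mm [48.  -0.2 15.9] r 0.608
shift mm [53.1 -0.2 26.8] r 0.608
wz -9.8170946007059e-05
```

```bash
python3 - <<'E'
from h import *
plan([S(-.164,0,.0947),S(-.164,0,.070),S(-.164,0,.045)])
E
```

```text
shift mm [17.  -0.2 -7.9] r 0.602
shift mm [27.5 -0.2 14.5] r 0.602
shift mm [38.  -0.2 37.1] r 0.602
wz -9.8170946007059e-05
```

Request:
step_arm --plan '[[[0,0,0],[17,0,-8],0],[[0,0,0],[27.5,0,14.5],0],[[0,0,0],[33,0,26],0],[[0,0,0],[38,0,37],0],[[0,0,0],[38,0,37],0]]'

```text
time_s: 5.65
tool_pos: [0.5889, -0.1217, 0.0441]
eef_rot: [[0.094, -0.995, -0.046], [-0.901, -0.105, 0.42], [-0.423, 0.002, -0.906]]
force: [-0.4, -0.9, 0.3]
grip_width: 0.0001
```

```bash
python3 - <<'E'
from h import *
where()
im=get_image("side")[:,:,::-1]; cv2.imwrite("pics/s7.png",cv2.convertScaleAbs(cv2.resize(im[150:230,210:300],None,fx=7,fy=7,interpolation=cv2.INTER_CUBIC),alpha=1.5))
c=lambda P:((proj("side",S(*P))-[210,150])*7+3).round()
print("low",c((-.1634,0,.018)),c((-.1634,.0145,.018)),"lead",c((-.1435,0,.027)))
E
```

```text
t 5.65 stage xy [-0.1647  0.0007] z 0.0441 F [-0.42 -0.88  0.32] grip 0.00010913095758073155
low [365. 283.] [390. 296.] lead [340. 294.]
```

View pics/s7.png

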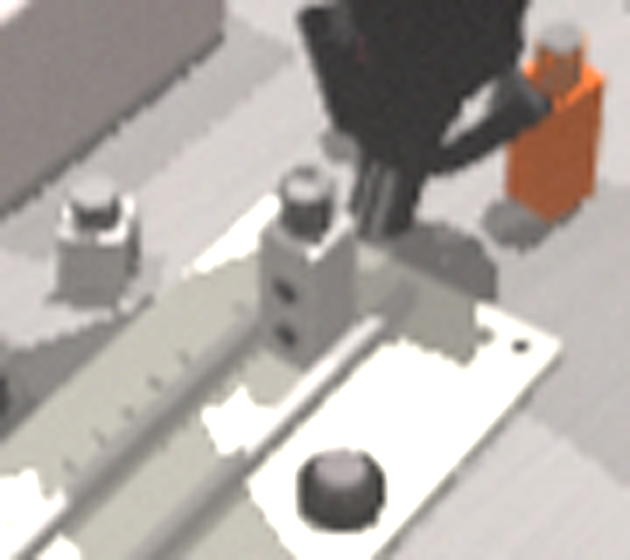

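```bash
python3 - <<'E'
from h import *
for z in (.012,.018,.03,.045):
    w=ray("side",(385/7+210-.4,236/7+150-.4),z); print(z,w.round(3),inv(w).round(4))
s=get_state(); print(s["tool_pos"],s["joint_positions"])
E
```

```text
0.012 [ 0.607 -0.155  0.012] [-0.2    -0.0141]
0.018 [ 0.603 -0.151  0.018] [-0.1948 -0.0106]
0.03 [ 0.595 -0.141  0.03 ] [-0.1846 -0.0035]
0.045 [ 0.585 -0.129  0.045] [-0.1717  0.0053]
[ 0.58941035 -0.12180308  0.04486941] [-0.16875443  0.6283994   0.0157361  -0.46619601 -1.12920765  0.51240583]
```

```bash
python3 - <<'E'
from h import *
c=lambda P:((proj("top",S(*P))-[200,150])*4+2).round()
for z in(.072,.097,.15): print(z,c((-.178,0,z)),c((-.178,.0145,z)),c((-.189,.0145,z)),c((-.178,.04,z)))
print(c((-.12,0,.112)))
a=cv2.imread("pics/t2.png")[60:220,280:520]; cv2.imwrite("pics/t2z.png",cv2.convertScaleAbs(cv2.resize(a,None,fx=3,fy=3,interpolation=cv2.INTER_CUBIC),alpha=1.8))
E
```

```text
0.072 [433. 129.] [435. 150.] [452. 149.] [440. 187.]
0.097 [437. 122.] [440. 143.] [456. 142.] [444. 181.]
0.15 [447. 104.] [449. 127.] [467. 125.] [454. 166.]
[352. 125.]
```

View pics/t2z.png

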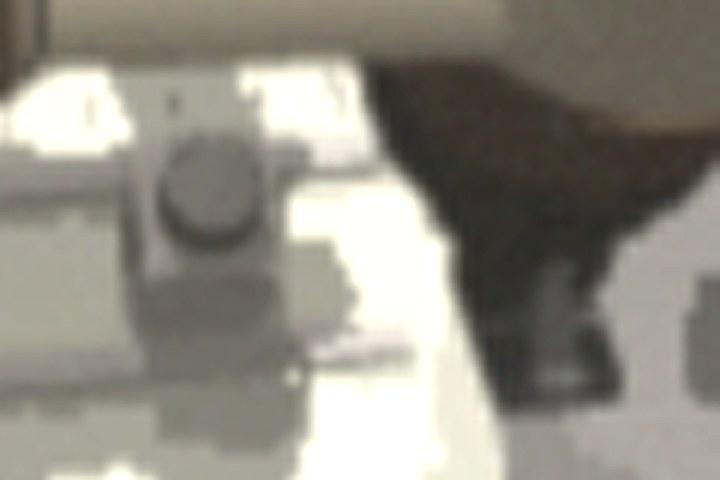

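```bash
python3 - <<'E'
from h import *
plan([S(-.164,0,.040),S(-.164,0,.036),S(-.164,0,.032)])
E
```

```text
shift mm [ 1.3 -0.2  4.8] r 0.602
shift mm [ 3.  -0.2  8.4] r 0.602
shift mm [ 4.7 -0.2 12. ] r 0.602
wz -8.150145030327849e-05
```

Request:
step_arm --plan '[[[0,0,0],[1.3,0,4.5],0],[[0,0,0],[2.2,0,6.5],0],[[0,0,0],[3,0,8.3],0],[[0,0,0],[3,0,8.3],0]]'

```text
time_s: 6.2
tool_pos: [0.5893, -0.1208, 0.0363]
eef_rot: [[0.095, -0.994, -0.044], [-0.901, -0.105, 0.42], [-0.422, 0.0, -0.906]]
force: [-0.3, -0.1, -0.1]
grip_width: -0.0
```

Request:
step_arm --plan '[[[0,0,0],[0.8,0,1.8],0],[[0,0,0],[1.7,0,3.6],0],[[0,0,0],[1.7,0,3.6],0]]'

```text
time_s: 6.58
tool_pos: [0.5892, -0.1209, 0.0321]
eef_rot: [[0.095, -0.994, -0.045], [-0.901, -0.105, 0.42], [-0.422, 0.0, -0.906]]
force: [0.1, -0.6, 1.2]
grip_width: 0.0002
```

Request:
step_arm --plan '[[[0,0,0],[0.6,0,1.4],0],[[0,0,0],[1.3,0,2.7],0],[[0,0,0],[1.3,0,2.7],0]]'

```text
time_s: 6.95
tool_pos: [0.5892, -0.1209, 0.0292]
eef_rot: [[0.095, -0.994, -0.045], [-0.901, -0.105, 0.42], [-0.422, 0.0, -0.906]]
force: [0.3, -0.2, 0.3]
grip_width: 0.0002
```

```bash
python3 - <<'E'
from h import *
where()
im=get_image("side")[:,:,::-1]; cv2.imwrite("pics/s8.png",cv2.convertScaleAbs(cv2.resize(im[150:230,210:300],None,fx=7,fy=7,interpolation=cv2.INTER_CUBIC),alpha=1.5))
where()
E
```

```text
t 6.95 stage xy [-0.1639  0.0003] z 0.0292 F [ 0.26 -0.2   0.26] grip 0.00021239161264389022
t 7.0 stage xy [-0.1639  0.0002] z 0.0293 F [-0.53  0.6   0.74] grip -0.00013016379732805444
```

View pics/s8.png

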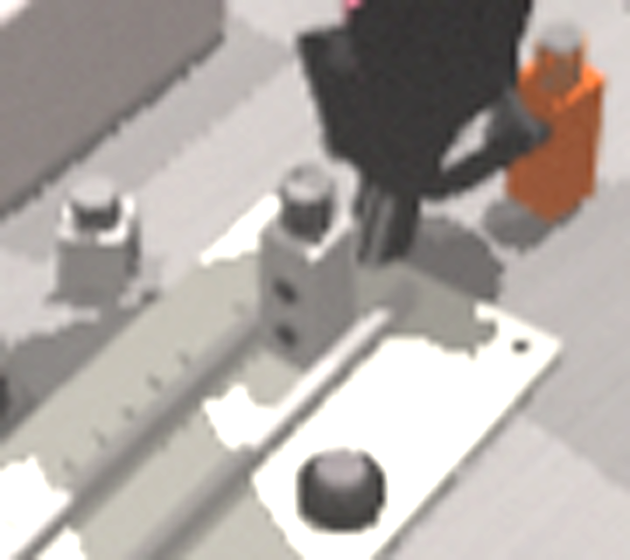

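```bash
python3 - <<'E'
from h import *
def hit(uv,y0=0):
    g=lambda X:proj("side",S(X[0],y0,X[1]))-uv
    return least_squares(g,[-.15,.08]).x.round(4)
for y in(-.01,0,.01):print(hit((380/7+210-.4,262/7+150-.4),y),hit((405/7+210-.4,255/7+150-.4),y))
plan([S(-.164,0,.024),S(-.164,0,.019)])
E
```

```text
[-0.1902  0.0047] [-0.2114 -0.0074]
[-0.1757  0.022 ] [-0.1965  0.0101]
[-0.1612  0.0393] [-0.1816  0.0277]
shift mm [ 2.3 -0.2  4.8] r 0.602
shift mm [ 4.4 -0.2  9.3] r 0.602
wz -0.00021406116697875177
```

Request:
step_arm --plan '[[[0,0,0],[1.2,0,2.4],0],[[0,0,0],[2.3,0,4.8],0],[[0,0,0],[2.3,0,4.8],0]]'

```text
time_s: 7.38
tool_pos: [0.5891, -0.1209, 0.0237]
eef_rot: [[0.095, -0.994, -0.045], [-0.901, -0.105, 0.42], [-0.423, 0.001, -0.906]]
force: [-0.3, 0.8, 0.1]
grip_width: 0.0001
```

Request:
step_arm --plan '[[[0,0,0],[0.8,0,1.8],0],[[0,0,0],[1.7,0,3.6],0],[[0,0,0],[1.7,0,3.6],0]]'

```text
time_s: 7.75
tool_pos: [0.5892, -0.121, 0.0198]
eef_rot: [[0.095, -0.994, -0.045], [-0.901, -0.105, 0.42], [-0.422, 0.0, -0.906]]
force: [1.3, 0.4, 0.5]
grip_width: 0.0001
```

Request:
step_arm --plan '[[[0,0,0],[0.6,0,1.4],0],[[0,0,0],[1.2,0,2.7],0],[[0,0,0],[1.2,0,2.7],0]]'

```text
time_s: 8.12
tool_pos: [0.5892, -0.1209, 0.0169]
eef_rot: [[0.095, -0.994, -0.045], [-0.901, -0.105, 0.42], [-0.422, 0.0, -0.906]]
force: [-0.1, 0.5, 0.2]
grip_width: 0.0001
```

```bash
python3 - <<'E'
from h import *
where()
im=get_image("side")[:,:,::-1]; cv2.imwrite("pics/s9.png",cv2.convertScaleAbs(cv2.resize(im[150:230,210:300],None,fx=7,fy=7,interpolation=cv2.INTER_CUBIC),alpha=1.5))
where()
E
```

```text
t 8.125 stage xy [-0.1639  0.0003] z 0.0169 F [-0.06  0.47  0.16] grip 0.00013044496606000994
t 8.175 stage xy [-0.164   0.0002] z 0.017 F [-0.25 -0.16 -0.08] grip 0.00015929647927856723
```

View pics/s9.png

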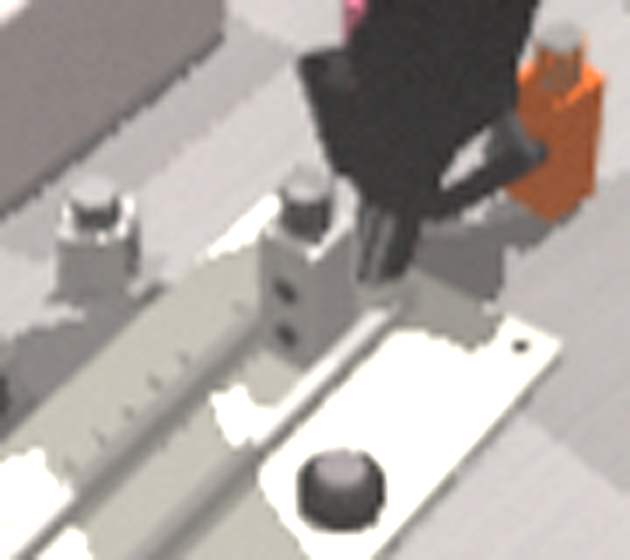

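Request:
step_arm --plan '[[[0,0,0],[0.8,0,1.8],0],[[0,0,0],[1.7,0,3.6],0],[[0,0,0],[2.5,0,5.4],0],[[0,0,0],[2.5,0,5.4],0]]'

```text
time_s: 8.68
tool_pos: [0.5895, -0.1209, 0.0136]
eef_rot: [[0.097, -0.994, -0.044], [-0.901, -0.107, 0.421], [-0.423, -0.001, -0.906]]
force: [-2.6, -0.0, 11.0]
grip_width: 0.0004
```

```bash
python3 - <<'E'
from h import *
im=get_image("side")[:,:,::-1]; cv2.imwrite("pics/s10.png",cv2.convertScaleAbs(cv2.resize(im[170:215,240:290],None,fx=12,fy=12,interpolation=cv2.INTER_CUBIC),alpha=1.6))
where(); print(get_state()["ft_torque"])
c=lambda P:((proj("side",S(*P))-[240,170])*12+6).round()
print("rail end top",c((-.17,.019,.026)),c((-.17,.027,.026)),"floor",c((-.17,.019,.012)),c((-.17,0,.012)),c((-.16,0,.012)),"-rail",c((-.17,-.019,.026)))
E
```

```text
t 8.725 stage xy [-0.164  0.   ] z 0.0135 F [-2.59 -0.68 10.78] grip 7.317247091419982e-05
[0.45098377 0.67066703 0.34496275]
rail end top [338. 241.] [363. 253.] floor [337. 277.] [280. 248.] [259. 270.] -rail [224. 183.]
```

View pics/s10.png

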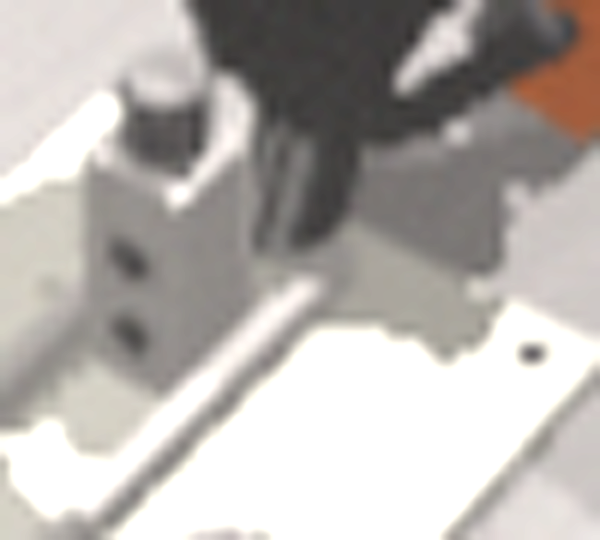

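Floor contact confirmed: 11 N at TCP z 13.5 mm. The tip's low edge is only about 2.5 mm below the reported TCP, not the 25 mm stated, so I'll calibrate with that. Next I raise to pushing height and push.

```bash
python3 - <<'E'
from h import *
plan([S(-.164,0,.030),S(-.164,0,.072),S(-.150,0,.072),S(-.140,0,.072),S(-.112,0,.072)])
E
```

```text
shift mm [ -7.   -0.1 -14.9] r 0.602
shift mm [-24.7  -0.1 -53. ] r 0.602
shift mm [-37.4  -0.1 -47.1] r 0.598
shift mm [-46.5  -0.1 -42.8] r 0.595
shift mm [-71.8  -0.2 -31. ] r 0.588
wz 0.0015069010435944108
```

Request:
step_arm --plan '[[[0,0,0],[-13,0,-28],0],[[0,0,0],[-26,0,-55],0],[[0,0,0],[-26,0,-55],0],[[0,0,0],[-38.5,0,-49.5],0],[[0,0,0],[-43,0,-47.2],0],[[0,0,0],[-48,0,-45],0],[[0,0,0],[-52,0,-43],0]]'

```text
time_s: 9.6
tool_pos: [0.5862, -0.0917, 0.0717]
eef_rot: [[0.095, -0.994, -0.045], [-0.901, -0.105, 0.42], [-0.422, 0.001, -0.906]]
force: [-0.7, -1.0, 0.9]
grip_width: 0.0001
```

```bash
python3 - <<'E'
from h import *
where()
im=get_image("side")[:,:,::-1]; cv2.imwrite("pics/s11.png",cv2.convertScaleAbs(cv2.resize(im[160:220,220:290],None,fx=9,fy=9,interpolation=cv2.INTER_CUBIC),alpha=1.6))
plan([S(-.112,0,.072)])
E
```

```text
t 9.6 stage xy [-0.1346  0.0003] z 0.0717 F [-0.74 -1.02  0.93] grip 9.250468807168201e-05
shift mm [-20.1  -0.3   9.1] r 0.588
wz 0.0002486527859453247
```

View pics/s11.png

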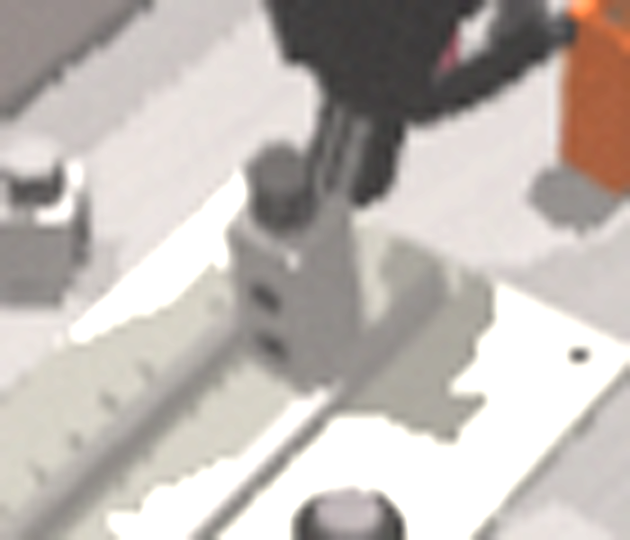

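Request:
step_arm --plan '[[[0,0,0],[-3.6,0,1.7],0],[[0,0,0],[-7.2,0,3.4],0],[[0,0,0],[-10.8,0,5],0],[[0,0,0],[-14.5,0,6.7],0],[[0,0,0],[-18,0,8.4],0]]'

```text
time_s: 10.28
tool_pos: [0.5841, -0.072, 0.0721]
eef_rot: [[0.095, -0.994, -0.044], [-0.901, -0.105, 0.42], [-0.422, 0.0, -0.906]]
force: [-0.4, -1.4, 0.1]
grip_width: 0.0001
```

```bash
python3 - <<'E'
from h import *
where()
im=get_image("side")[:,:,::-1]; cv2.imwrite("pics/s12.png",cv2.convertScaleAbs(cv2.resize(im[160:220,220:290],None,fx=9,fy=9,interpolation=cv2.INTER_CUBIC),alpha=1.6))
E
```

```text
t 10.275 stage xy [-0.1148  0.0002] z 0.0721 F [-0.45 -1.42  0.13] grip 5.7567040650650726e-05
```

View pics/s12.png

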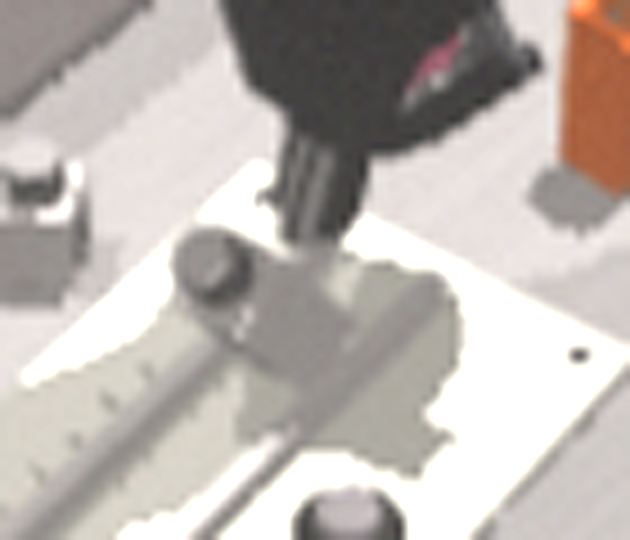

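Request:
step_arm --plan '[[[0,0,0],[-3.6,0,1.7],0],[[0,0,0],[-3.6,0,1.7],0],[[0,0,0],[-3.6,0,1.7],0]]'

```text
time_s: 10.7
tool_pos: [0.5838, -0.0685, 0.0721]
eef_rot: [[0.095, -0.994, -0.044], [-0.901, -0.105, 0.42], [-0.422, -0.0, -0.906]]
force: [0.1, -0.3, 0.0]
grip_width: -0.0002
```

```bash
python3 - <<'E'
from h import *
where()
im=get_image("side")[:,:,::-1]; cv2.imwrite("pics/s13.png",cv2.convertScaleAbs(cv2.resize(im[160:230,210:290],None,fx=8,fy=8,interpolation=cv2.INTER_CUBIC),alpha=1.6))
E
```

```text
t 10.7 stage xy [-1.112e-01  1.000e-04] z 0.0721 F [ 0.12 -0.28  0.01] grip -0.00019433253936760098
```

View pics/s13.png

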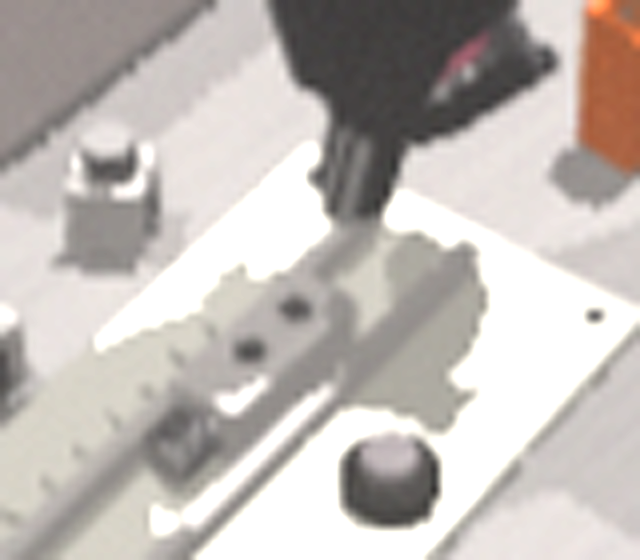

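```bash
python3 - <<'E'
from h import *
plan([S(-.140,0,.072),S(-.140,0,.0305),S(-.115,0,.0305),S(-.02,0,.0305)])
E
```

```text
shift mm [ 26.1  -0.2 -12.1] r 0.595
shift mm [43.6 -0.2 25.5] r 0.595
shift mm [20.9 -0.2 36.1] r 0.589
shift mm [-65.2  -0.1  76.2] r 0.575
wz -0.00037931101120491917
```

Request:
step_arm --plan '[[[0,0,0],[26,0,-12],0],[[0,0,0],[35,0,7],0],[[0,0,0],[43.6,0,25.5],0],[[0,0,0],[43.6,0,25.5],0],[[0,0,0],[32,0,30.8],0],[[0,0,0],[21,0,36],0],[[0,0,0],[14,0,39.3],0],[[0,0,0],[7,0,42.5],0]]'

```text
time_s: 11.75
tool_pos: [0.583, -0.0565, 0.0312]
eef_rot: [[0.096, -0.994, -0.043], [-0.902, -0.106, 0.419], [-0.421, -0.001, -0.907]]
force: [-0.6, -2.1, 0.1]
grip_width: -0.0003
```

```bash
python3 - <<'E'
from h import *
where()
im=get_image("side")[:,:,::-1]; cv2.imwrite("pics/s14.png",cv2.convertScaleAbs(cv2.resize(im[160:230,210:290],None,fx=8,fy=8,interpolation=cv2.INTER_CUBIC),alpha=1.6))
plan([S(-.02,0,.0305),S(0,0,.0305)])
E
```

```text
t 11.75 stage xy [-0.0992 -0.0003] z 0.0312 F [-0.58 -2.14  0.1 ] grip -0.00026539808622664445
shift mm [-70.6   0.1  33.7] r 0.575
shift mm [-88.7   0.   42.1] r 0.574
wz 0.0006178948198094503
```

View pics/s14.png

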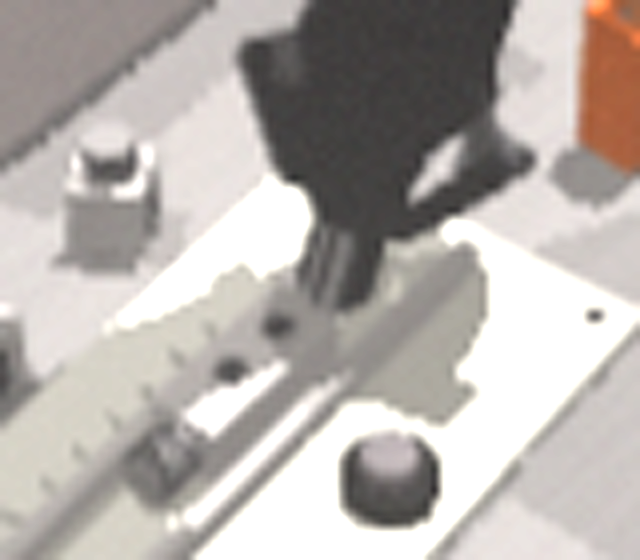

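Request:
step_arm --plan '[[[0,0,0],[-7,0,3.4],0],[[0,0,0],[-14,0,6.7],0],[[0,0,0],[-21,0,10],0],[[0,0,0],[-28,0,13.4],0],[[0,0,0],[-35,0,16.7],0],[[0,0,0],[-42,0,20],0],[[0,0,0],[-49,0,23.4],0],[[0,0,0],[-56,0,26.7],0],[[0,0,0],[-63,0,30],0],[[0,0,0],[-70,0,33.4],0]]'

```text
time_s: 13.05
tool_pos: [0.5744, 0.0208, 0.0299]
eef_rot: [[0.095, -0.994, -0.044], [-0.901, -0.105, 0.42], [-0.422, 0.0, -0.906]]
force: [0.0, -2.0, 1.1]
grip_width: -0.0
```

```bash
python3 - <<'E'
from h import *
where()
im=get_image("side")[:,:,::-1]; cv2.imwrite("pics/s15.png",cv2.convertScaleAbs(cv2.resize(im[110:290,140:320],None,fx=3.3,fy=3.3,interpolation=cv2.INTER_CUBIC),alpha=1.5))
im=get_image("top")[:,:,::-1]; cv2.imwrite("pics/t15.png",cv2.convertScaleAbs(cv2.resize(im[90:260,120:340],None,fx=3.3,fy=3.3,interpolation=cv2.INTER_CUBIC),alpha=1.5))
plan([S(0,0,.0305),S(.006,0,.0305)])
E
```

```text
t 13.05 stage xy [-0.0214  0.0002] z 0.0299 F [ 0.02 -1.97  1.07] grip -1.2634990886283286e-05
shift mm [-19.   -0.5   8. ] r 0.574
shift mm [-24.4  -0.5  10.5] r 0.574
wz 0.0003618254291932743
```

View pics/s15.png

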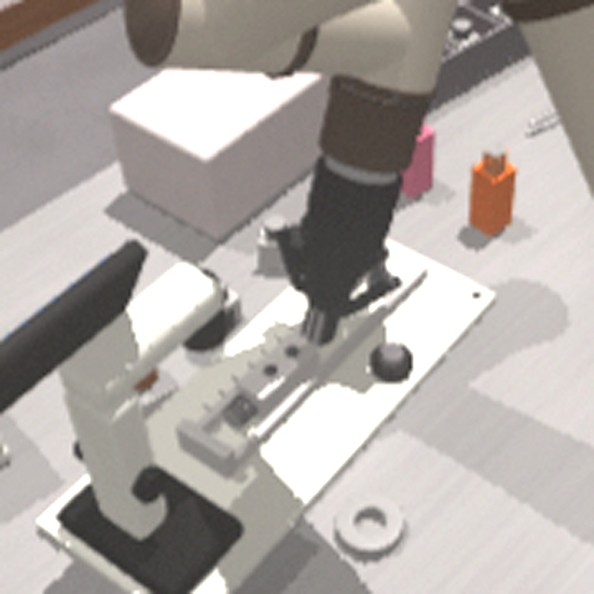

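View pics/t15.png

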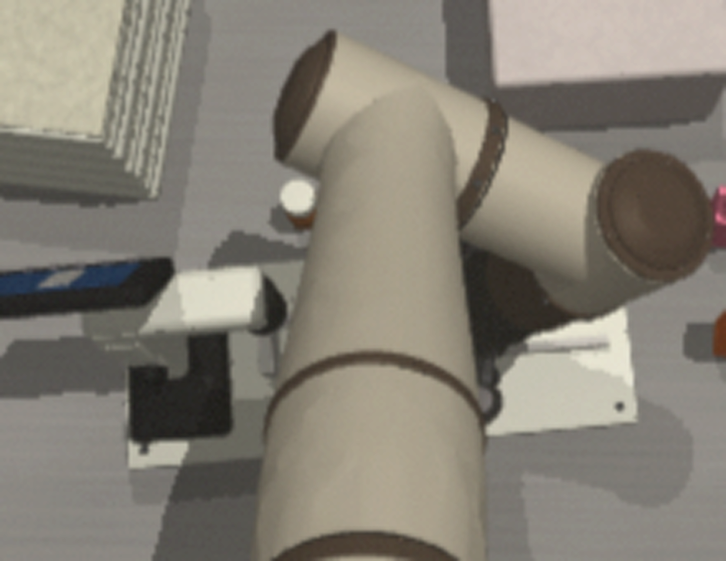

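Request:
step_arm --plan '[[[0,0,0],[-5,0,2.1],0],[[0,0,0],[-10,0,4.3],0],[[0,0,0],[-14.5,0,6.2],0],[[0,0,0],[-18,0,7.6],0],[[0,0,0],[-20,0,8.6],0],[[0,0,0],[-20,0,8.6],0]]'

```text
time_s: 13.9
tool_pos: [0.5721, 0.0421, 0.0305]
eef_rot: [[0.095, -0.994, -0.045], [-0.901, -0.105, 0.42], [-0.422, 0.0, -0.906]]
force: [0.2, -0.5, -0.5]
grip_width: 0.0
```

Request:
step_arm --plan '[[[0,0,0],[-1.8,0,0.8],0],[[0,0,0],[-3.6,0,1.7],0],[[0,0,0],[-3.6,0,1.7],0]]'

```text
time_s: 14.28
tool_pos: [0.5718, 0.046, 0.0305]
eef_rot: [[0.095, -0.994, -0.044], [-0.901, -0.105, 0.42], [-0.422, -0.0, -0.906]]
force: [-0.9, -0.5, -0.6]
grip_width: 0.0
```

Request:
step_arm --plan '[[[0,0,0],[-1.4,0,0.6],0],[[0,0,0],[-2.7,0,1.3],0]]'

```text
time_s: 14.52
tool_pos: [0.5715, 0.0489, 0.0305]
eef_rot: [[0.095, -0.994, -0.044], [-0.901, -0.105, 0.42], [-0.422, -0.0, -0.906]]
force: [-0.0, -1.6, -0.6]
grip_width: -0.0001
```

```bash
python3 - <<'E'
from h import *
where()
im=get_image("side")[:,:,::-1]; cv2.imwrite("pics/s16.png",cv2.convertScaleAbs(cv2.resize(im[190:260,180:260],None,fx=8,fy=8,interpolation=cv2.INTER_CUBIC),alpha=1.6))
c=lambda P:((proj("side",S(*P))-[180,190])*8+4).round()
print("stop top",c((.115,-.019,.044)),c((.115,.019,.044)),"stop at nose h",c((.115,0,.039)),c((.115,0,.028)),"foot",c((.015,.016,.044)),c((.015,-.016,.044)),"bodyfront",c((.091,.016,.044)),c((.091,-.016,.044)))
E
```

```text
t 14.525 stage xy [0.0068 0.0001] z 0.0305 F [-0.03 -1.55 -0.58] grip -6.668659925105402e-05
stop top [149. 388.] [231. 440.] stop at nose h [191. 422.] [194. 441.] foot [408. 254.] [340. 215.] bodyfront [270. 390.] [201. 347.]
```

View pics/s16.png

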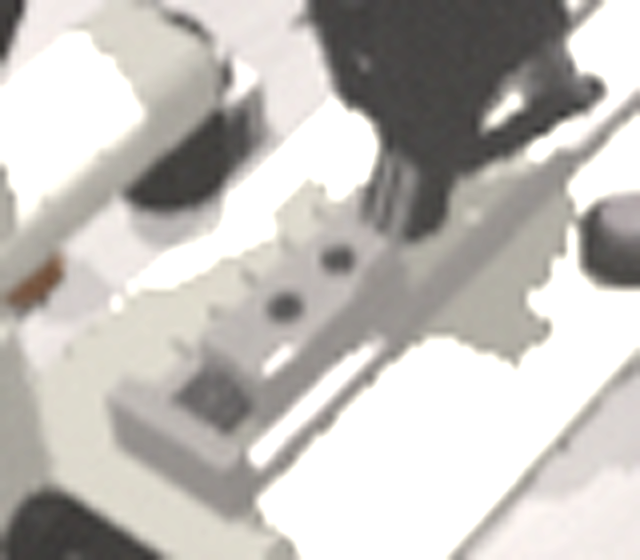

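Request:
step_arm --plan '[[[0,0,0],[-0.9,0,0.4],0],[[0,0,0],[-1.8,0,0.8],0]]'

```text
time_s: 14.82
tool_pos: [0.5716, 0.05, 0.0305]
eef_rot: [[0.096, -0.994, -0.044], [-0.902, -0.105, 0.419], [-0.421, -0.001, -0.907]]
force: [0.7, -5.4, -0.4]
grip_width: -0.0
```

Request:
step_arm --plan '[[[0,0,0],[-0.9,0,0.4],0],[[0,0,0],[-1.8,0,0.8],0]]'

```text
time_s: 15.08
tool_pos: [0.5718, 0.0503, 0.0306]
eef_rot: [[0.096, -0.994, -0.043], [-0.903, -0.105, 0.417], [-0.419, -0.002, -0.908]]
force: [1.4, -11.1, 0.5]
grip_width: -0.0001
```

Request:
step_arm --plan '[[[0,0,0],[4,0,-1.9],0],[[0,0,0],[14,0,-6.6],0],[[0,0,0],[28,0,-13],0],[[0,0,0],[10,0,-50],0],[[0,0,0],[10,0,-50],0]]'

```text
time_s: 15.7
tool_pos: [0.5765, 0.0218, 0.0747]
eef_rot: [[0.098, -0.994, -0.038], [-0.902, -0.105, 0.42], [-0.421, -0.007, -0.907]]
force: [0.0, -0.2, 0.8]
grip_width: -0.0004
```

```bash
python3 - <<'E'
from h import *
where()
im=get_image("side")[:,:,::-1]; cv2.imwrite("pics/s17.png",cv2.convertScaleAbs(cv2.resize(im[190:260,180:260],None,fx=8,fy=8,interpolation=cv2.INTER_CUBIC),alpha=1.6))
print(S(-.055,.066,.0336)); plan([S(-.05,.04,.075),S(-.05,.066,.06),S(-.05,.066,.04)])
E
```

```text
t 15.7 stage xy [-0.0207 -0.002 ] z 0.0747 F [ 0.01 -0.2   0.83] grip -0.000355142018471798
[ 0.51245291 -0.01949302  0.0336    ]
shift mm [ 26.2  40.8 -14.4] r 0.538
shift mm [32.5 66.9 -0.9] r 0.512
shift mm [41.  66.9 17.2] r 0.512
wz -0.0008329303324394743
```

View pics/s17.png

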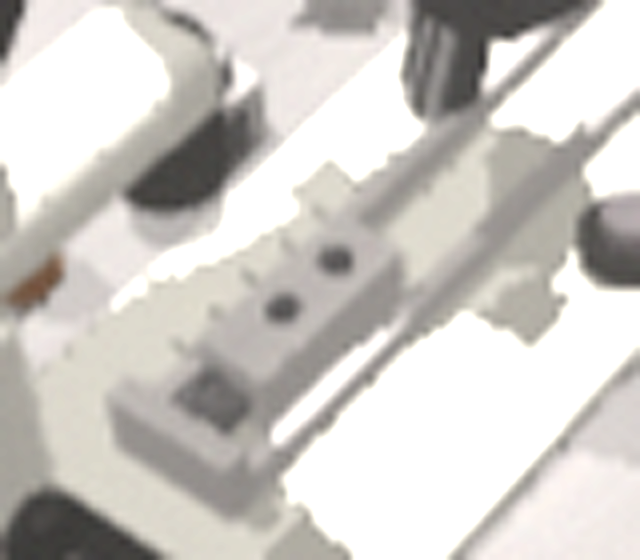

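Request:
step_arm --plan '[[[0,0,0],[12,35,-5],0],[[0,0,0],[23,68,-10.5],0],[[0,0,0],[29,68,3],0],[[0,0,0],[34,68,12],0],[[0,0,0],[34,68,12],0]]'

```text
time_s: 16.38
tool_pos: [0.5092, -0.0098, 0.0449]
eef_rot: [[0.094, -0.994, -0.047], [-0.901, -0.105, 0.42], [-0.423, 0.003, -0.906]]
force: [1.0, 0.7, 0.6]
grip_width: 0.0001
```

```bash
python3 - <<'E'
from h import *
where()
im=get_image("side")[:,:,::-1]; cv2.imwrite("pics/s18.png",cv2.convertScaleAbs(cv2.resize(im[180:250,210:290],None,fx=8,fy=8,interpolation=cv2.INTER_CUBIC),alpha=1.6))
c=lambda P:((proj("side",S(*P))-[210,180])*8+4).round()
s=get_state();p=s["tool_pos"];i=inv(p)
print("button",c((-.055,.066,.0336)),"low edge",c((i[0]-.009,i[1]-.014,p[2]-.0025)),c((i[0]-.009,i[1]+.014,p[2]-.0025)))
plan([S(-.046,.066,.037)])
E
```

```text
t 16.375 stage xy [-0.045   0.0682] z 0.0449 F [0.97 0.67 0.62] grip 0.000104310100037927
button [393. 296.] low edge [365. 266.] [427. 300.]
shift mm [ 4.4 -1.9  7.2] r 0.512
wz 0.00014933848050624476
```

View pics/s18.png

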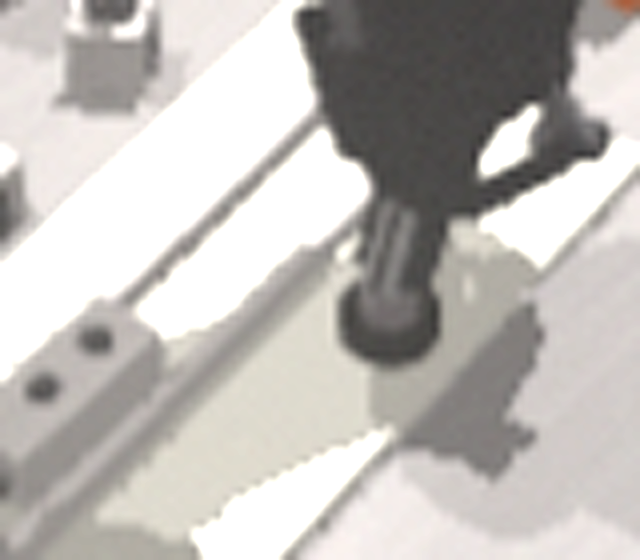

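Request:
step_arm --plan '[[[0,0,0],[1.2,-1.5,2.7],0],[[0,0,0],[2.5,-1.5,5.4],0],[[0,0,0],[3.4,-1.5,7.2],0],[[0,0,0],[3.4,-1.5,7.2],0]]'

```text
time_s: 16.92
tool_pos: [0.5107, -0.0099, 0.0383]
eef_rot: [[0.095, -0.994, -0.045], [-0.901, -0.105, 0.42], [-0.422, 0.0, -0.906]]
force: [0.2, -0.1, -1.1]
grip_width: -0.0001
```

Request:
step_arm --plan '[[[0,0,0],[0.8,0,1.8],0],[[0,0,0],[0.8,0,1.8],0]]'

```text
time_s: 17.18
tool_pos: [0.5107, -0.0099, 0.0364]
eef_rot: [[0.095, -0.994, -0.044], [-0.901, -0.105, 0.42], [-0.422, 0.0, -0.906]]
force: [0.7, -1.2, -0.3]
grip_width: 0.0001
```

Request:
step_arm --plan '[[[0,0,0],[0.8,0,1.8],0],[[0,0,0],[0.8,0,1.8],0]]'

```text
time_s: 17.42
tool_pos: [0.5109, -0.0099, 0.0346]
eef_rot: [[0.095, -0.994, -0.044], [-0.901, -0.105, 0.42], [-0.422, -0.0, -0.906]]
force: [0.3, -0.9, 2.2]
grip_width: 0.0001
```

Request:
step_arm --plan '[[[0,0,0],[0.8,0,1.8],0],[[0,0,0],[0.8,0,1.8],0]]'

```text
time_s: 17.68
tool_pos: [0.5109, -0.0098, 0.0326]
eef_rot: [[0.095, -0.994, -0.044], [-0.901, -0.105, 0.42], [-0.422, -0.0, -0.906]]
force: [-0.1, 0.4, 2.8]
grip_width: -0.0002
```

Request:
step_arm --plan '[[[0,0,0],[0.8,0,1.8],0],[[0,0,0],[0.8,0,1.8],0]]'

```text
time_s: 17.92
tool_pos: [0.5109, -0.0098, 0.0306]
eef_rot: [[0.095, -0.994, -0.044], [-0.901, -0.105, 0.42], [-0.422, -0.0, -0.906]]
force: [0.1, 0.1, 3.0]
grip_width: -0.0001
```

Springing on the button. I'll continue to the hard stop.

Request:
step_arm --plan '[[[0,0,0],[0.8,0,1.8],0],[[0,0,0],[0.8,0,1.8],0]]'

```text
time_s: 18.18
tool_pos: [0.5109, -0.0098, 0.0295]
eef_rot: [[0.096, -0.994, -0.044], [-0.901, -0.106, 0.42], [-0.423, -0.0, -0.906]]
force: [-2.2, -1.4, 8.0]
grip_width: 0.0003
```

Request:
step_arm --plan '[[[0,0,0],[0.6,0,1.3],0],[[0,0,0],[0.6,0,1.3],0]]'

```text
time_s: 18.42
tool_pos: [0.511, -0.0098, 0.0292]
eef_rot: [[0.097, -0.994, -0.044], [-0.901, -0.107, 0.421], [-0.423, -0.001, -0.906]]
force: [-3.2, -1.7, 14.4]
grip_width: 0.0001
```

```bash
python3 - <<'E'
from h import *
im=get_image("side")[:,:,::-1]; cv2.imwrite("pics/s19.png",cv2.convertScaleAbs(cv2.resize(im[180:250,210:290],None,fx=8,fy=8,interpolation=cv2.INTER_CUBIC),alpha=1.6))
E
```

```text
(no output)
```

View pics/s19.png

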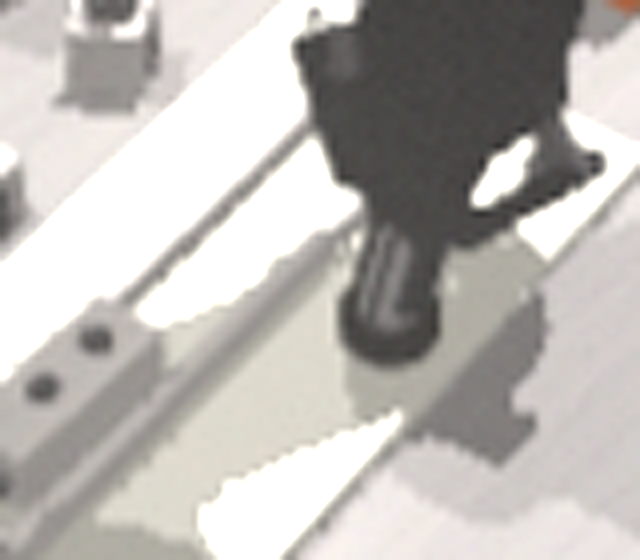

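Request:
step_arm --plan '[[[0,0,0],[-4,0,-9],0],[[0,0,0],[-17,0,-36],0],[[0,0,0],[-17,45,-36],0],[[0,0,0],[-30,100,-80],0],[[0,0,0],[-30,130,-80],0],[[0,0,0],[-30,130,-80],0]]'

```text
time_s: 19.23
tool_pos: [0.3798, -0.0299, 0.1128]
eef_rot: [[0.094, -0.995, -0.044], [-0.901, -0.104, 0.42], [-0.423, 0.0, -0.906]]
force: [0.3, 0.3, -0.5]
grip_width: -0.0001
```

```bash
python3 - <<'E'
from h import *
where()
im=get_image("side")[:,:,::-1]; cv2.imwrite("pics/s20.png",cv2.convertScaleAbs(cv2.resize(im[110:290,140:320],None,fx=3.3,fy=3.3,interpolation=cv2.INTER_CUBIC),alpha=1.5))
im=get_image("top")[:,:,::-1]; cv2.imwrite("pics/t20.png",cv2.convertScaleAbs(cv2.resize(im[90:290,90:480],None,fx=2,fy=2,interpolation=cv2.INTER_CUBIC),alpha=1.5))
E
```

```text
t 19.225 stage xy [-0.0514  0.199 ] z 0.1128 F [ 0.35  0.29 -0.5 ] grip -0.00011196083858638537
```

View pics/s20.png

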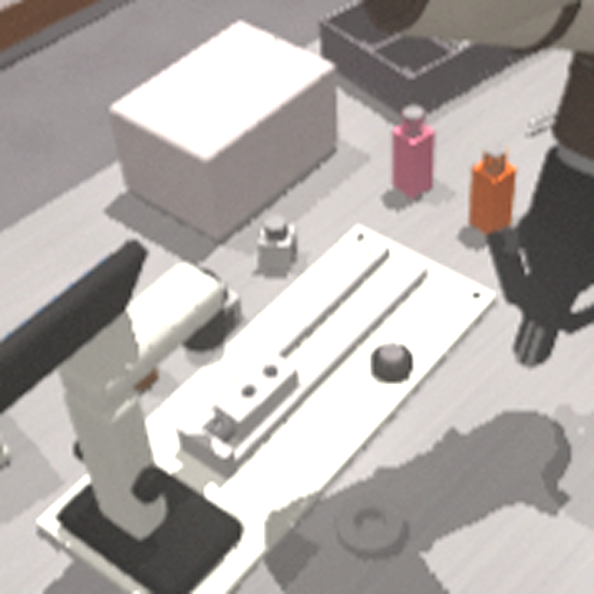

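View pics/t20.png

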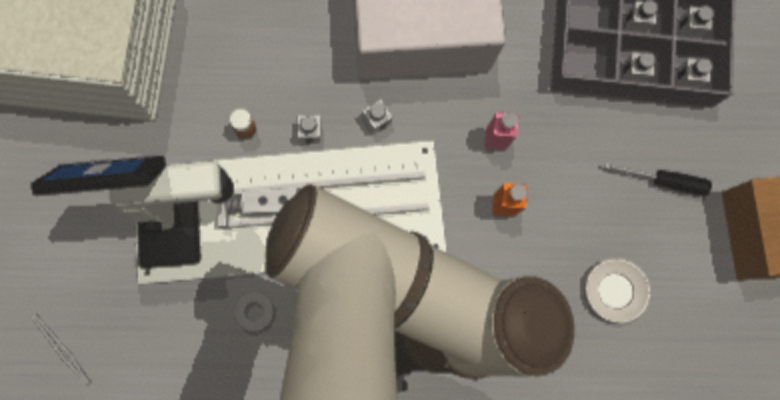

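```bash
python3 - <<'E'
from h import *
a=get_image("side")[:,:,::-1][220:255,190:235]; b=get_image("top")[:,:,::-1][170:215,190:250]
a=cv2.resize(a,(405,315),interpolation=cv2.INTER_CUBIC); b=cv2.resize(b,(395,296),interpolation=cv2.INTER_CUBIC)
c=np.zeros((315,800,3),np.uint8); c[:,:405]=a; c[:296,405:]=b; cv2.imwrite("pics/fin.png",cv2.convertScaleAbs(c,alpha=1.3)); where()
E
```

```text
t 19.425 stage xy [-0.0516  0.1958] z 0.112 F [ 0.23 -0.05  0.15] grip -0.0004935597982610933
```

View pics/fin.png

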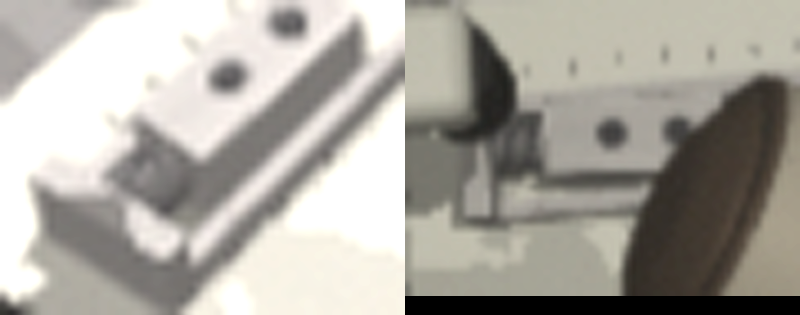

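The nose meets the stop in both views, with no visible gap. The button is up and the arm is clear, so I'm handing in.

```bash
python3 -c "
from cell import *
print(close_job())"
```

```text
the job is handed in; nothing more can be done
None
```

The job is done and handed in at about 19.4 s, well inside the 45 s limit.

- **Tipping and sliding:** I pushed the cartridge over with the shut fingers, with the tool tilted 25° so the wrist stayed clear of the scope. It fell lying in the track, nose towards the microscope. I then slid it along at about 2 N until it stalled against the stop at 11 N.
- **Button:** I pressed it only after the cartridge was in place. Contact came at a TCP height of about 35.5 mm, and it bottomed at about 29.2 mm under 14 N. That is about 6 mm of travel, after which I lifted straight off.
- **Last checks:** Both cameras show the nose at the stop with no visible gap, and the button appears back up. The bystanders look unmoved by eye, and no force was left on the tool. The arm stood clear of everything.
- **What disagreed:**
  - **Fingertip reach:** The fingertips sat about 25 mm shorter than the stated overhang. I found this from the pictures and a touch-down on the track floor, which peaked at 11 N, and corrected for it before pushing.
  - **Plate position:** The plate turned out to be centred about 30 mm along x and 8 mm along y from the stage origin. I therefore fixed the stage pose from the rails, stop and button as well.

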